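Knock a stuck ballast slug out of its mould at the slot car track

TASK

Pull the track power knob out to its stop so the lanes are dead, then take the casting mould by its handle, turn it mouth down over the parts tray and tap its rim on the tray until the stuck ballast slug comes loose and is left in the tray. Lay the empty mould back in its cradle the way it lay, and only then push the power knob fully home. Leave the throttle and the ashtray where they are.

Things in the scene. Friction and masses are not known exactly. Their poses are not given: they have to be found in the camera images.
- switch_box: grey track power switch box, fixed, 60 (x) x 70 (y) x 74 (z) mm; origin at the centre of its underside; the black push-pull knob sits on its -x face, its shaft running along the box's x axis 50 mm above the table; a steel collar of 22 mm diameter stands 4 mm proud round the shaft
- power_knob (a joint): how far the power knob is pulled out, m: 0 fully home (start), 0.014 pulled out to its stop; it slides along the box's -x direction, resists with about 4 N and stays where it is left
- knob_grip (a point): centre of the knob's cylindrical head, on the shaft's axis; the head has 26 mm diameter and is 18 mm long along the shaft; with the knob home this point is 24 mm in front of the box's face
- cradle: dark steel V-block cradle, fixed, origin on the table; foot 70 x 70 mm. Its V trough slopes down towards the cradle's +x at 25 degrees, 32 mm long, under the mould's closed end; its side edges reach 26 mm either side and stay below the mould's axis. A lip at the low end stops the mould's rim from sliding further
- cradle_seat (a point): where the mould's origin belongs when it lies in the cradle against the lip, 64 mm above the table; x axis along the trough, 25 degrees below level, the way the mould's mouth must point; y axis level
- mould: octagonal aluminium mould with a wooden handle, 150 g, lying in the sloping cradle at the start, mouth 25 degrees below level. Its x axis is its long axis and points out of the mouth; origin on the axis. Octagon 42 mm across flats from x = -28 (closed end) to +22 mm (mouth rim); bore 30 mm wide, open from x = -18 to the mouth. Handle in line: flat-sided bar 14 mm (y) x 16 mm (z), from x = -34 to -100 mm
- mould_handle (a point): middle of the mould's handle, on the axis, 68 mm behind the mould's origin
- mould_mouth (a point): centre of the mould's mouth, in the plane of the rim
- slug: dark metal cylinder, 29 mm diameter, 24 mm long, about 100 g; x axis along its length, origin at its centre. Stuck in the mould's bore, 6 mm behind the mould's origin, by two tight balls that hold it even mouth down. Each tap of the rim on the tray at 0.15 to 0.3 m/s, mouth down, loosens it further; one to six taps free it. It then stands on the tray and stays when the mould is lifted
- tray: square steel parts tray, fixed, open above, 130 x 130 mm outside, 22 mm high, walls 4 mm and floor 4 mm thick; origin at the centre of its underside, sides along its x and y
- insulator: white ceramic insulator post, fixed, 36 mm diameter, 75 mm tall; origin at the centre of its foot
- throttle: red plastic hand throttle lying loose, about 115 mm long along its x axis, 34 mm wide, 46 mm high at its trigger; origin on the table under its middle
- ashtray: green glass ashtray, loose, 100 mm diameter, 30 mm high; origin at the centre of its underside

How it is judged (in metres and radians):
On the way, in this order (a step that is already met when the one before it is completed fails the run):
1. the power knob is pulled out to its stop (value of joint power_knob above 0.011 m), for 0.2 s.
2. the mould is mouth down over the tray, with the knob out (value of joint power_knob above 0.011 m and angle between mould's own x axis and vertical above 2.6 rad and horizontal distance between mould_mouth and tray below 0.065 m), for 0.1 s.
3. its rim is tapped on the tray while the slug is in it (value of joint power_knob above 0.011 m and angle between mould's own x axis and vertical above 2.5 rad and distance between slug and mould below 0.03 m and contact force between mould and tray above 3 N).
4. the slug is out of the mould and lies in the tray (value of joint power_knob above 0.011 m and distance between slug and mould above 0.05 m and horizontal distance between slug and tray below 0.068 m and height (world z) of slug below 0.024 m and linear speed of slug below 0.05 m/s), for 0.1 s.
5. the mould is back in its cradle and let go, with the knob still out (value of joint power_knob above 0.011 m and distance between mould and cradle_seat below 0.012 m and angle between the x axis of mould and the x axis of cradle_seat, either way round below 0.15 rad and x of mould_mouth in the frame of cradle_seat above 0.005 m and contact force between mould and the fingers below 0.1 N), for 0.2 s.
At the end, for the whole second after the job is handed in: The power knob is within 2 mm of fully home; the empty mould lies in its cradle, its origin within 12 mm of the seat and its axis within 0.15 rad of the trough's, mouth the same way as at the start; the slug lies at rest on the floor of the tray, inside its walls (value of joint power_knob below 0.002 m and distance between mould and cradle_seat below 0.012 m and angle between the x axis of mould and the x axis of cradle_seat, either way round below 0.15 rad and x of mould_mouth in the frame of cradle_seat above 0.005 m and x of slug in the frame of tray between -0.061 and 0.061 m and y of slug in the frame of tray between -0.061 and 0.061 m and height (world z) of slug below 0.024 m and linear speed of each of slug, mould below 0.03 m/s); the robot touches nothing.
It fails at once if the throttle or the ashtray is moved by more than 25 mm (distance of any of throttle, ashtray from where it was at the start of the episode above 0.025 m).
It also fails if it takes over 61 s, if anything falls off the work surface, if the arm or the gripper's body presses on something with over 40 N, if the wrist force passes 120 N, or if a joint passes its speed limit or range.

ROBOT

A 6-joint arm with a two-finger parallel gripper is mounted at the origin on the work surface. World frame = base frame: x ahead of the robot, y to its left, z up, the work surface at z = 0. Lengths are in m, angles in degrees, forces in N, time in s.
With the tool pointing down it reaches from about 0.3 to 0.95 m from the base axis. Payload 3.1 kg.
Tool frame: the origin (TCP) lies on the mounting face of the last link; the fingertips stand 173 mm ahead of it and the grasp point (between the pads) lies 155 mm ahead of it; z points along the fingers, y is the line along which they close (so a half turn about z gives the same grasp; the last joint's range is limited). The gripper opens to 85 mm and grips with 20 to 120 N. Pads are 22 mm wide; open, the fingers measure 114 mm over their backs; the gripper's body (76 mm by 85 mm) begins 54 mm behind the grasp point. The pads swing forward as they close: fully open they stand 13 mm farther back than shut.
Start: joints at [62.813, 17.653, 93.61, -0, 68.738, -3.994], TCP at [0.246, 0.574, 0.405] pointing down, gripper open.
Joint ranges: [-175.34, 175.34], [-45.06, 112.39], [2.9, 150.54], [-68.45, 248.45], [3.09, 151.38], [-168.51, 168.51]. Speed limits (degrees/s): [159.86, 159.86, 180, 180, 180, 180].

INTERFACE

Orientations are given as a 3x3 rotation matrix whose columns are the frame's x, y, z axes.
In Python, from station import * gives the robot as it stands. The module is installed in compiled form; this text tells all that it offers.
- The arm moves only by the tool move_arm, never from a script. Its argument "series" is a list of rows, each a list of 7 numbers: the turn, a rotation vector about the tool's x, y, z in degrees, then the shift along the tool's x, y, z in mm, then the opening, from 0 (shut) to 1 (fully open). In form: [[ax, ay, az, tx, ty, tz, grip], ...]. A call has 1 to 12 rows; each row shifts and turns the commanded pose from where the row before left it, along the tool's axes as they then stand; what a row does not reach is not made up. A row lasts 1/10 s, in which the tool goes at most 50 mm and 8.59 degrees, less where a joint would pass 70% of its speed; a pose out of reach is approached as far as the arm can. A call is refused whole if a number of a shift passes 50 or a number of a turn 8.59, either way. A call with a gripper value outside its range is refused whole. The fingers move at their own pace and stop on an object; "grip_force" is the grip in N (left out, the last holds). Time passes only in rows, so rows that do not move let the fingers close. It gives the time, the measured TCP pose, the force, the opening and the grip force at its end, in the units of the state.
- observe(): the state, without advancing time (a new reading comes with each control period).
- read_camera(name): name is "scene" or "top" or "wrist"; returns a dict with "frame" (384x512x3 uint8, blue, green, red), "mtx" (3x3 intrinsics, pixels), "T" (4x4, takes a point from camera to world coordinates); the wrist camera has in their place "tool_from_camera" (4x4, takes a point from camera to tool coordinates, whose origin is the TCP and whose axes are the flange's). Camera axes: x right, y up, looking along -z (the intrinsics and any distortion apply to the point x, -y, -z); pixel columns grow to the right and rows downward; lengths in m; the calibration is good to about 2 mm. A picture is of the moment at which its call begins: read the wrist's pose just before it. There is no depth.
- finish_job(): hands the job in; it is judged then, once.
Trained networks look in a picture, given as the dict that the camera call returned (one of the last four; its "shot" number tells which), for a name from the list of things; names that differ only in an ending like _2 or _b are one class to them, and where a whole thing is asked for, a point or a joint stands for the part that bears it (a point fixed in the world has none). Each returns a list of dicts, best first, with "conf" (0 to 1); they miss things now and then, are a little off and sometimes report something else, mostly with a low value. They report only what shows in the picture. A call takes as long as a camera call.
- recognise(picture, query): "pixel" ([row, column] in pixels, amid what is visible of it).
- pinpoint(picture, query): "pixel" ([row, column] in pixels: a listed point, or the origin of a listed thing).
The state is a dict: "t": time; "joints": joint angles; "qd": joint speeds; "joint_torque": joint torques, N m; "tcp_pos": TCP position; "tcp_rot": TCP orientation; "ft_force": force on the tool from outside, world axes, zero at the start; "moment": the same for the moment, N m; "gripper_width": finger opening in m; "grip_force": force on a finger pad.
Only numpy, scipy, OpenCV 4.12 (cv2) and the standard library are available. Lean on these libraries where they do the work, as an engineer would, in place of code of your own. Each camera call takes 0.05 s, during which the arm holds its last target. There are 200 camera calls.

## Working session

There is one attempt and no reset: what is moved stays moved. The work goes in short steps, Python scripts to look and compute and a tool call to move; the robot and the scene stay as the last step left them, time stands still between calls to the robot, and variables do not carry over. Pictures are saved under pics/ and viewed, at most 10 in all, crops included, and the job is handed in when it is done.

Besides the shell and the picture viewer there is one more tool, called after "Emit:" as name(argument=value, ...) on one line, values as JSON. move_arm: Moves the arm, as the interface text tells. Its arguments: {"type":"object","properties":{"series":{"type":"array","items":{"type":"array","items":{"type":"number"}}},"grip_force":{"type":"number"}},"required":["series"]}

```bash
mkdir -p pics
cat > h.py <<'E'
from station import *
import numpy as np, cv2
np.set_printoptions(precision=4,suppress=True)
def ray(p,px):
    T=p["T"] if "T" in p else p["Tw"]
    K=np.array(p["mtx"]); v=np.linalg.inv(K)@[px[1],px[0],1]
    d=np.array(T)[:3,:3]@[v[0],-v[1],-v[2]]
    return np.array(T)[:3,3],d/np.linalg.norm(d)
def atz(p,px,z):
    o,d=ray(p,px); return o+d*(z-o[2])/d[2]
def tri(rs):
    A=0;b=0
    for o,d in rs:
        P=np.eye(3)-np.outer(d,d);A=A+P;b=b+P@o
    return np.linalg.solve(A,b)
def wrist():
    s=observe(); p=read_camera("wrist"); T=np.eye(4);T[:3,:3]=s["tcp_rot"];T[:3,3]=s["tcp_pos"]
    p["Tw"]=T@np.array(p["tool_from_camera"]); return p
def proj(p,X):
    T=np.array(p["T"] if "T" in p else p["Tw"]); c=T[:3,:3].T@(np.array(X)-T[:3,3]); q=np.array(p["mtx"])@[c[0],-c[1],-c[2]]
    return q[:2]/q[2]
E
python3 - <<'E'
from h import *
ps={n:read_camera(n) for n in("scene","top")}
print(observe()["t"])
for n,p in ps.items():
    cv2.imwrite(f"pics/{n}0.png",p["frame"]); print(n,np.array(p["T"]),np.array(p["mtx"]))
for q in "switch_box knob_grip cradle cradle_seat mould mould_handle mould_mouth slug tray insulator throttle ashtray".split():
    rs=[]
    for n,p in ps.items():
        r=pinpoint(p,q)
        if r: rs.append(ray(p,r[0]["pixel"])); print(q,n,r[0]["pixel"],round(r[0]["conf"],2),atz(p,r[0]["pixel"],0))
    if len(rs)==2: print("   tri",tri(rs))
E
```

```text
0.1
scene [[ 0.6805 -0.5228  0.5135  1.1275]
 [ 0.7326  0.499  -0.4629 -0.4589]
 [-0.0142  0.6912  0.7225  0.7947]
 [ 0.      0.      0.      1.    ]] [[409.1625   0.     258.7026]
 [  0.     409.1625 187.1104]
 [  0.       0.       1.    ]]
top [[-0.0009  0.9979 -0.0646  0.5476]
 [-0.9998  0.0003  0.0178 -0.0015]
 [ 0.0178  0.0646  0.9978  1.0758]
 [ 0.      0.      0.      1.    ]] [[376.2732   0.     252.7257]
 [  0.     376.2732 196.7103]
 [  0.       0.       1.    ]]
switch_box scene [191.2, 241.1] 0.56 [ 0.5413  0.0061 -0.    ]
switch_box top [226.8, 245.7] 0.81 [ 0.5313 -0.0006  0.    ]
   tri [ 0.5349  0.0038 -0.0038]
knob_grip scene [167.3, 234.5] 0.58 [0.4588 0.0535 0.    ]
knob_grip top [246.5, 243.0] 0.6 [0.4755 0.007  0.    ]
   tri [0.4865 0.0164 0.0428]
cradle scene [253.8, 151.3] 0.83 [ 0.5474 -0.278   0.    ]
cradle top [221.6, 338.3] 0.57 [ 0.5458 -0.2659  0.    ]
   tri [ 0.5434 -0.2722 -0.0097]
cradle_seat scene [235.9, 145.9] 0.59 [ 0.4938 -0.259   0.    ]
cradle_seat top [217.2, 301.1] 0.73 [ 0.5585 -0.1592  0.    ]
   tri [ 0.5328 -0.2111  0.0093]
mould scene 
[... 485 characters left out ...]
 [0.4364 0.0558 0.    ]
slug top [219.3, 297.3] 0.42 [ 0.5525 -0.1482  0.    ]
   tri [ 0.5762 -0.094   0.1927]
tray scene [148.8, 318.3] 0.59 [0.5695 0.2834 0.    ]
tray top [213.9, 150.4] 0.75 [0.5682 0.2703 0.    ]
   tri [0.5715 0.2725 0.0068]
insulator scene [178.5, 295.0] 0.84 [ 0.6074  0.1444 -0.    ]
insulator top [195.4, 191.4] 0.56 [0.6209 0.1545 0.    ]
   tri [0.6153 0.1475 0.0053]
throttle scene [227.1, 201.0] 0.94 [ 0.5644 -0.1454  0.    ]
throttle top [217.0, 299.2] 0.66 [ 0.5591 -0.1537  0.    ]
   tri [ 0.562  -0.1496  0.0012]
ashtray scene [281.6, 259.2] 0.62 [ 0.7744 -0.1449  0.    ]
ashtray top [146.1, 296.6] 0.72 [ 0.7642 -0.148   0.    ]
   tri [ 0.7685 -0.1455 -0.0071]
```

Run:
```python
import cv2
a=cv2.imread("pics/scene0.png")[110:330,80:400];cv2.imwrite("pics/scene1.png",cv2.resize(a,None,fx=2.5,fy=2.5,interpolation=3))
a=cv2.imread("pics/top0.png")[120:290,110:410];cv2.imwrite("pics/top1.png",cv2.resize(a,None,fx=2.6,fy=2.6,interpolation=3))
```

```text
(no output)
```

View pics/scene1.png

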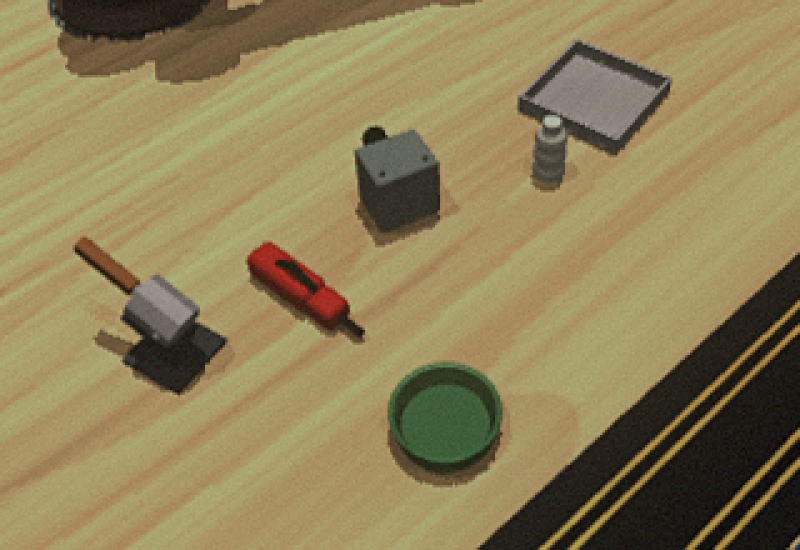

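View pics/top1.png

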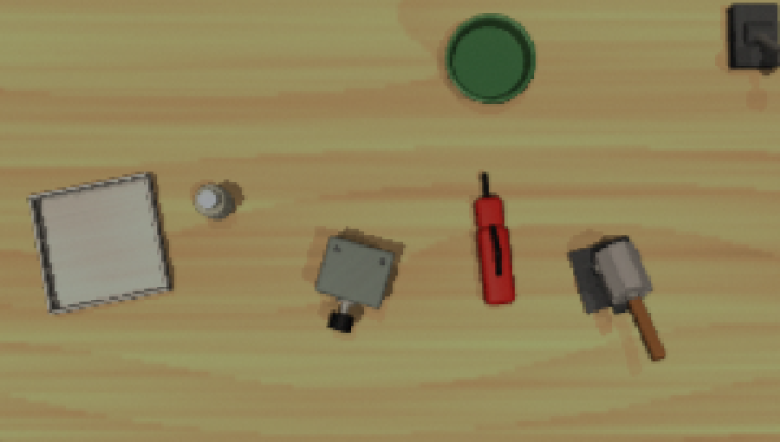

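The pictures confirm the network's positions: the knob is at about crop (342,320) in the top view, with the mould, tray and throttle where it reported them. Next is a hover over the knob.

```bash
cat >> h.py <<'E'
from scipy.spatial.transform import Rotation as Ro
def rows(p,R,g,n=None,p0=None,R0=None):
    s=observe(); p0=np.array(s["tcp_pos"] if p0 is None else p0); R0=np.array(s["tcp_rot"] if R0 is None else R0); p=np.array(p)
    tot=Ro.from_matrix(R0.T@R).as_rotvec(degrees=True)
    if n is None: n=int(np.ceil(max(np.abs(tot).max()/8,np.linalg.norm(tot)/8.4,np.linalg.norm(p-p0)/.045,1)))
    c=p0.copy();Rc=R0.copy();out=[]
    for k in range(1,n+1):
        f=k/n; pt=p0+f*(p-p0); Rt=R0@Ro.from_rotvec(f*tot,degrees=True).as_matrix()
        a=np.round(Ro.from_matrix(Rc.T@Rt).as_rotvec(degrees=True),1); t=np.round(1000*Rc.T@(pt-c),0 if n>1 else 1)
        c=c+Rc@t/1000; Rc=Rc@Ro.from_rotvec(a,degrees=True).as_matrix()
        out.append([float(v)+0. for v in a]+[float(v)+0. for v in t]+[g])
    print(n,"tot",tot); print(out); return c,Rc
def down(yaw):  # tool down with tool y at angle yaw(deg) from world +y
    c,s=np.cos(np.radians(yaw)),np.sin(np.radians(yaw))
    y=np.array([-s,c,0]); z=np.array([0,0,-1.]); return np.c_[np.cross(y,z),y,z]
E
python3 - <<'E'
from h import *
s=observe(); print(s["t"],s["tcp_pos"],np.array(s["tcp_rot"]),s["gripper_width"])
p=wrist(); print(np.array(p["tool_from_camera"]),np.array(p["mtx"]))
for y in(-16,164): rows([.484,.018,.335],down(y),1)
E
```

```text
1.3 [0.2462 0.5745 0.4046] [[-0.9192  0.3939 -0.    ]
 [ 0.3939  0.9192 -0.    ]
 [ 0.     -0.0001 -1.    ]] 0.08521331197300111
[[ 0.0005  0.9575  0.2884  0.0733]
 [ 1.     -0.0002 -0.0009  0.0007]
 [-0.0008  0.2885 -0.9575  0.031 ]
 [ 0.      0.      0.      1.    ]] [[307.3117   0.     256.4066]
 [  0.     307.3117 188.8788]
 [  0.       0.       1.    ]]
14 tot [ 0.0012 -0.0006 -7.1918]
[[0.0, 0.0, -0.5, -31.0, -30.0, 5.0, 1], [0.0, 0.0, -0.5, -31.0, -30.0, 5.0, 1], [0.0, 0.0, -0.5, -31.0, -30.0, 5.0, 1], [0.0, 0.0, -0.6, -30.0, -31.0, 5.0, 1], [0.0, 0.0, -0.5, -31.0, -31.0, 5.0, 1], [0.0, 0.0, -0.5, -30.0, -31.0, 5.0, 1], [0.0, 0.0, -0.5, -29.0, -32.0, 5.0, 1], [0.0, 0.0, -0.5, -29.0, -31.0, 5.0, 1], [0.0, 0.0, -0.5, -30.0, -32.0, 5.0, 1], [0.0, 0.0, -0.5, -28.0, -33.0, 5.0, 1], [0.0, 0.0, -0.6, -29.0, -32.0, 5.0, 1], [0.0, 0.0, -0.5, -28.0, -33.0, 5.0, 1], [0.0, 0.0, -0.5, -28.0, -33.0, 5.0, 1], [0.0, 0.0, -0.5, -27.0, -33.0, 5.0, 1]]
22 tot [ -0.0009  -0.0018 172.8082]
[[0.0, 0.0, 7.9, -20.0, -19.0, 3.0, 1], [0.0, 0.0, 7.8, -22.0, -16.0, 3.0, 1], [0.0, 0.0, 7.9, -25.0, -13.0, 4.0, 1], [0.0, 0.0, 7.8, -25.0, -9.0, 3.0, 1], [0.0, 0.0, 7.9, -27.0, -6.0, 3.0, 1], [0.0, 0.0, 7.8, -28.0, -2.0, 3.0, 1], [0.0, 0.0, 7.9, -27.0, 1.0, 3.0, 1], [0.0, 0.0, 7.8, -27.0, 6.0, 3.0, 1], [0.0, 0.0, 7.9, -26.0, 9.0, 4.0, 1], [0.0, 0.0, 7.8, -25.0, 12.0, 3.0, 1], [0.0, 0.0, 7.9, -22.0, 16.0, 3.0, 1], [0.0, 0.0, 7.9, -20.0, 19.0, 3.0, 1], [0.0, 0.0, 7.8, -18.0, 21.0, 3.0, 1], [0.0, 0.0, 7.9, -14.0, 23.0, 3.0, 1], [0.0, 0.0, 7.8, -11.0, 26.0, 4.0, 1], [0.0, 0.0, 7.9, -8.0, 26.0, 3.0, 1], [0.0, 0.0, 7.8, -4.0, 27.0, 3.0, 1], [0.0, 0.0, 7.9, 0.0, 28.0, 3.0, 1], [0.0, 0.0, 7.8, 4.0, 27.0, 3.0, 1], [0.0, 0.0, 7.9, 7.0, 27.0, 3.0, 1], [0.0, 0.0, 7.9, 11.0, 25.0, 4.0, 1], [0.0, 0.0, 7.8, 15.0, 23.0, 3.0, 1]]
```

Emit:
move_arm(series=[[0,0,-0.6,-31,-30,5,1],[0,0,-0.6,-31,-30,5,1],[0,0,-0.6,-31,-30,5,1],[0,0,-0.6,-30,-31,5,1],[0,0,-0.6,-31,-31,5,1],[0,0,-0.6,-30,-31,5,1],[0,0,-0.6,-29,-32,5,1],[0,0,-0.6,-30,-32,5,1],[0,0,-0.6,-29,-32,5,1],[0,0,-0.6,-29,-32,5,1],[0,0,-0.6,-29,-32,5,1],[0,0,-0.6,-28,-33,5,1]])

```text
t: 2.55
tcp_pos: [0.4556, 0.0973, 0.3449]
tcp_rot: [[-0.961, 0.275, 0.001], [0.275, 0.961, 0.0], [-0.001, 0.001, -1.0]]
ft_force: [1.5, 0.0, 0.3]
gripper_width: 0.0851
grip_force: 0.0
```

Emit:
move_arm(series=[[0,0,0,-28,-33,5,1],[0,0,0,-27,-33,5,1],[0,0,0,0,0,0,1]])

```text
t: 2.85
tcp_pos: [0.4914, 0.0164, 0.3348]
tcp_rot: [[-0.96, 0.281, 0.002], [0.281, 0.96, -0.002], [-0.002, -0.001, -1.0]]
ft_force: [-0.3, 0.6, -0.1]
gripper_width: 0.0856
grip_force: 0.0
```

Run:
```python
from h import *
p=wrist(); s=observe(); print(s["t"],s["tcp_pos"],s["ft_force"]); cv2.imwrite("pics/w0.png",p["frame"])
for q,z in(("knob_grip",.05),("switch_box",0),):
    for r in pinpoint(p,q)[:2]: print(q,r["pixel"],r["conf"],atz(p,r["pixel"],z))
print([proj(p,X) for X in([.4865,.0164,.05],[.535,.0038,.074])])
```

```text
2.9 [0.4904 0.0182 0.3346] [-0.2872 -0.1856  0.4206]
knob_grip [182.4, 258.8] 0.56 [0.4903 0.0194 0.05  ]
switch_box [219.7, 254.7] 0.83 [0.5423 0.0002 0.    ]
[array([254.1593, 179.2502]), array([255.8858, 245.3126])]
```

View pics/w0.png

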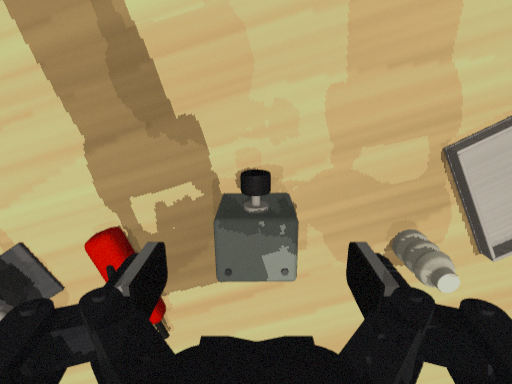

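The wrist view has the knob head at (row 182, col 256), centred between the fingers, and the box sits square to the tool. I'll descend, grip and pull.

Emit:
move_arm(series=[[0,0,0,0,0,40,1],[0,0,0,0,0,40,0.7],[0,0,0,0,0,35,0.7],[0,0,0,0,0,14,0.6],[0,0,0,0,0,0,0],[0,0,0,0,0,0,0],[0,0,0,0,0,0,0],[0,0,0,0,0,0,0],[0,0,0,0,0,0,0]], grip_force=50)

```text
t: 3.9
tcp_pos: [0.4873, 0.0181, 0.2055]
tcp_rot: [[-0.963, 0.271, -0.007], [0.271, 0.963, -0.007], [0.005, -0.008, -1.0]]
ft_force: [-4.8, -14.7, -6.5]
gripper_width: 0.0243
grip_force: 49.3
```

Emit:
move_arm(series=[[0,0,0,4,0,0,0],[0,0,0,5,0,0,0],[0,0,0,4,0,0,0],[0,0,0,3,0,0,0],[0,0,0,0,0,0,0],[0,0,0,0,0,0,0]])

```text
t: 4.5
tcp_pos: [0.473, 0.0221, 0.2056]
tcp_rot: [[-0.963, 0.27, -0.003], [0.27, 0.963, -0.007], [0.001, -0.008, -1.0]]
ft_force: [-1.7, -17.5, -11.3]
gripper_width: 0.0246
grip_force: 49.8
```

Emit:
move_arm(series=[[0,0,0,3,0,0,0],[0,0,0,0,0,0,0],[0,0,0,0,0,0,0]])

```text
t: 4.8
tcp_pos: [0.472, 0.0223, 0.2058]
tcp_rot: [[-0.963, 0.27, 0.004], [0.27, 0.963, -0.009], [-0.006, -0.007, -1.0]]
ft_force: [3.8, -20.5, -19.1]
gripper_width: 0.0241
grip_force: 50.4
```

Emit:
move_arm(series=[[0,0,0,0,0,0,0.7],[0,0,0,0,0,0,0.7],[0,0,0,0,0,0,0.7],[0,0,0,0,0,-40,1],[0,0,0,0,0,-45,1],[0,0,0,0,0,-45,1]])

```text
t: 5.4
tcp_pos: [0.4712, 0.0263, 0.3378]
tcp_rot: [[-0.962, 0.275, 0.001], [0.275, 0.962, 0.0], [-0.0, 0.001, -1.0]]
ft_force: [1.4, -0.3, -0.4]
gripper_width: 0.0848
grip_force: 0.0
```

Run:
```python
from h import *
p=wrist(); s=observe(); print(s["t"],s["tcp_pos"],s["ft_force"]); cv2.imwrite("pics/w1.png",p["frame"][100:340,150:370])
for q,z in(("knob_grip",.05),("switch_box",0),):
    for r in pinpoint(p,q)[:2]: print(q,r["pixel"],r["conf"],atz(p,r["pixel"],z))
t=read_camera("top")
for q,z in(("cradle",0),("mould",.064),("mould_mouth",.055),("mould_handle",.093)):
    for r in pinpoint(t,q)[:1]: print(q,r["pixel"],r["conf"],atz(t,r["pixel"],z))
```

```text
5.45 [0.4747 0.0262 0.346 ] [2.2482 0.0079 4.1596]
knob_grip [192.2, 248.8] 0.69 [0.4767 0.0188 0.05  ]
switch_box [235.2, 251.5] 0.62 [0.5395 0.0024 0.    ]
cradle [221.7, 340.4] 0.65 [ 0.5456 -0.2719  0.    ]
mould [224.4, 347.5] 0.68 [ 0.5384 -0.2749  0.064 ]
mould_mouth [216.9, 348.4] 0.69 [ 0.5587 -0.2802  0.055 ]
mould_handle [245.8, 357.1] 0.69 [ 0.483  -0.2913  0.093 ]
```

View pics/w1.png

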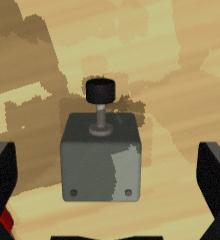

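```bash
cat >> h.py <<'E'
def tool(yaw,b):  # heading yaw, tool leaning forward by b
    a=np.radians(yaw);b=np.radians(b);h=np.array([np.cos(a),np.sin(a),0]);y=np.array([-np.sin(a),np.cos(a),0])
    z=h*np.sin(b)-np.array([0,0,np.cos(b)]); return np.c_[np.cross(y,z),y,z]
E
python3 - <<'E'
from h import *
R=tool(16,40); G=np.array([.480,-.292,.0927]); print(G-R[:,2]*.155)
rows(G-R[:,2]*.255,R,1)
E
```

```text
[ 0.3842 -0.3195  0.2114]
9 tot [-11.1452 -39.1295 -30.6568]
[[-1.2, -4.3, -3.4, 5.0, -43.0, 5.0, 1], [-1.3, -4.4, -3.4, 7.0, -43.0, 4.0, 1], [-1.2, -4.3, -3.4, 11.0, -43.0, 2.0, 1], [-1.3, -4.4, -3.4, 13.0, -42.0, 1.0, 1], [-1.2, -4.3, -3.4, 15.0, -41.0, -2.0, 1], [-1.2, -4.4, -3.4, 18.0, -40.0, -4.0, 1], [-1.3, -4.3, -3.4, 19.0, -39.0, -6.0, 1], [-1.2, -4.4, -3.5, 21.0, -37.0, -8.0, 1], [-1.2, -4.3, -3.4, 23.0, -36.0, -11.0, 1]]
```

Emit:
move_arm(series=[[-1.2,-4.3,-3.4,5,-43,5,1],[-1.3,-4.4,-3.4,7,-43,4,1],[-1.2,-4.3,-3.4,11,-43,2,1],[-1.3,-4.4,-3.4,13,-42,1,1],[-1.2,-4.3,-3.4,15,-41,-2,1],[-1.2,-4.4,-3.4,18,-40,-4,1],[-1.3,-4.3,-3.4,19,-39,-6,1],[-1.2,-4.4,-3.5,21,-37,-8,1],[-1.2,-4.3,-3.4,23,-36,-11,1],[0,0,0,0,0,0,1],[0,0,0,0,0,0,1]])

```text
t: 6.9
tcp_pos: [0.3756, -0.2488, 0.3439]
tcp_rot: [[-0.865, -0.152, 0.479], [-0.115, 0.988, 0.106], [-0.489, 0.037, -0.871]]
ft_force: [1.8, 0.1, 0.3]
gripper_width: 0.0854
grip_force: 0.0
```

Run:
```python
from h import *
p=wrist(); s=observe(); print(s["t"],s["joints"],s["tcp_pos"],np.array(s["tcp_rot"]),s["ft_force"])
f=p["frame"].copy()
G=np.array([.480,-.292,.0927])
for r in ("mould","mould_handle","mould_mouth"):
    for q in pinpoint(p,r)[:1]: print(r,q["pixel"],q["conf"])
hh=tool(16,0)[:,0]*-1; ax=hh*np.cos(np.radians(25))-np.array([0,0,np.sin(np.radians(25))])
O=np.array([.539,-.275,.064])
for d in(-.1,-.068,-.034,0): 
    q=proj(p,O+ax*d); print(d,q); cv2.circle(f,tuple(int(v) for v in q),3,(0,255,255),-1)
cv2.imwrite("pics/w2.png",f)
```

```text
6.95 [ -46.8497   -1.4176  125.7969   36.0737   45.8317 -168.4602] [ 0.3753 -0.2479  0.3432] [[-0.8652 -0.1531  0.4775]
 [-0.115   0.9875  0.1082]
 [-0.4881  0.0387 -0.8719]] [-0.7093  0.7273  0.3691]
mould [179.5, 193.6] 0.76
mould_handle [149.7, 165.3] 0.64
mould_mouth [184.9, 202.5] 0.9
-0.1 [147.9782 123.0296]
-0.068 [166.1482 144.8964]
-0.034 [180.9195 162.673 ]
0 [192.5022 176.6123]
```

View pics/w2.png

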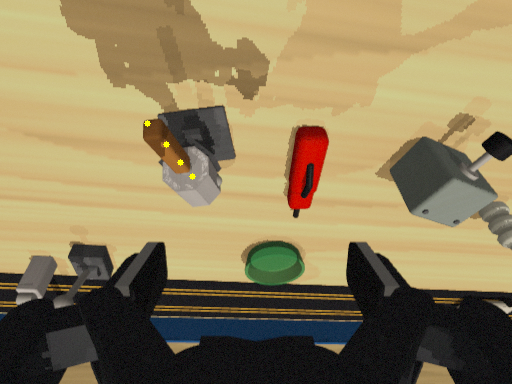

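The last joint hit its limit, so I'll use the half-turned grasp. In this view the mould is at (row 180, col 193) and the handle at (150,165).

Emit:
move_arm(series=[[0,0,8.5,0,0,0,1],[0,0,8.5,0,0,0,1],[0,0,8.5,0,0,0,1],[0,0,8.5,0,0,0,1],[0,0,8.5,0,0,0,1],[0,0,8.5,0,0,0,1],[0,0,8.5,0,0,0,1],[0,0,8.5,0,0,0,1],[0,0,8.5,0,0,0,1],[0,0,8.5,0,0,0,1],[0,0,8.5,0,0,0,1],[0,0,8.5,0,0,0,1]])

```text
t: 8.3
tcp_pos: [0.3757, -0.2477, 0.3437]
tcp_rot: [[0.035, 0.877, 0.478], [0.989, -0.098, 0.108], [0.141, 0.47, -0.871]]
ft_force: [-0.2, 1.1, -0.2]
gripper_width: 0.0853
grip_force: 0.0
```

Run:
```python
from h import *
s=observe(); print(s["joints"])
R=tool(16,40)@np.diag([-1,-1,1]); G=np.array([.482,-.288,.0927])
rows(G-R[:,2]*.255,R,1)
```

```text
[-46.7921  -1.4681 125.7761  36.0945  45.8145 -66.1073]
9 tot [-5.139  10.2931 70.2933]
[[-0.6, 1.1, 7.8, -10.0, -7.0, 2.0, 1], [-0.5, 1.2, 7.8, -12.0, -5.0, 1.0, 1], [-0.6, 1.1, 7.8, -12.0, -4.0, 1.0, 1], [-0.6, 1.2, 7.8, -12.0, -3.0, 1.0, 1], [-0.6, 1.1, 7.9, -13.0, 0.0, 0.0, 1], [-0.5, 1.2, 7.8, -13.0, 1.0, 1.0, 1], [-0.6, 1.1, 7.8, -12.0, 3.0, 0.0, 1], [-0.6, 1.1, 7.8, -12.0, 4.0, 0.0, 1], [-0.5, 1.2, 7.8, -11.0, 7.0, -1.0, 1]]
```

Emit:
move_arm(series=[[-0.6,1.1,7.8,-10,-7,2,1],[-0.5,1.2,7.8,-12,-5,1,1],[-0.6,1.1,7.8,-12,-4,1,1],[-0.6,1.2,7.8,-12,-3,1,1],[-0.6,1.1,7.9,-13,0,0,1],[-0.5,1.2,7.8,-13,1,1,1],[-0.6,1.1,7.8,-12,3,0,1],[-0.6,1.1,7.8,-12,4,0,1],[-0.5,1.2,7.8,-11,7,-1,1],[0,0,0,0,0,0,1],[0,0,0,0,0,0,1]])

```text
t: 9.4
tcp_pos: [0.325, -0.3345, 0.289]
tcp_rot: [[0.734, 0.282, 0.618], [0.219, -0.959, 0.179], [0.643, 0.004, -0.766]]
ft_force: [-0.6, 0.6, -0.3]
gripper_width: 0.0852
grip_force: 0.0
```

Run:
```python
from h import *
p=wrist(); s=observe(); print(s["t"],s["joints"],s["tcp_pos"],np.array(s["tcp_rot"]),s["ft_force"])
f=p["frame"].copy()
for r,z in (("mould",.064),("mould_handle",.0927),("mould_mouth",.0547),("cradle",0)):
    for q in pinpoint(p,r)[:1]: print(r,q["pixel"],q["conf"],atz(p,q["pixel"],z))
hh=tool(16,0)[:,0]*-1; ax=hh*np.cos(np.radians(25))-np.array([0,0,np.sin(np.radians(25))])
O=np.array([.541,-.271,.064])
for d in(-.1,-.068,-.034,0,.022): 
    q=proj(p,O+ax*d); print(d,q); cv2.circle(f,tuple(int(v) for v in q),2,(0,255,255),-1)
cv2.imwrite("pics/w3.png",f)
```

```text
9.45 [-62.5338   8.8472 124.9965  53.648   51.5508 -25.8667] [ 0.3252 -0.3345  0.2893] [[ 0.7336  0.2823  0.6182]
 [ 0.2188 -0.9593  0.1783]
 [ 0.6434  0.0045 -0.7655]] [-0.1774 -0.109   0.483 ]
mould [149.4, 257.9] 0.77 [ 0.54  -0.273  0.064]
mould_handle [199.2, 258.9] 0.88 [ 0.4817 -0.2906  0.0927]
mould_mouth [133.5, 257.2] 0.93 [ 0.5625 -0.2658  0.0547]
cradle [176.8, 256.1] 0.96 [ 0.5418 -0.2709  0.    ]
-0.1 [255.2795 230.0594]
-0.068 [255.6147 198.1694]
-0.034 [255.9038 170.6644]
0 [256.1417 148.0223]
0.022 [256.2745 135.3893]
```

View pics/w3.png

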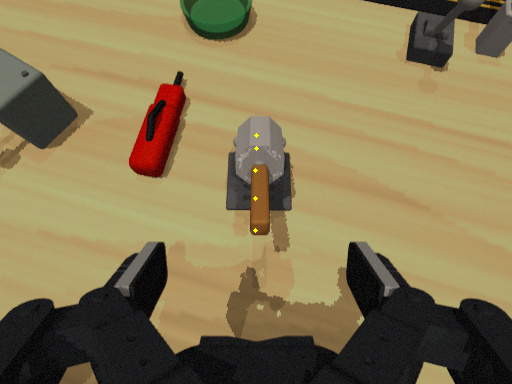

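The handle lies along col 260, about 2 mm right of centre, and the yaw matches. I'll advance and grip.

Emit:
move_arm(series=[[0,0,0,-1,2,35,1],[0,0,0,0,0,35,0.8],[0,0,0,0,0,22,0.6],[0,0,0,0,0,9,0.5],[0,0,0,0,0,0,0],[0,0,0,0,0,0,0],[0,0,0,0,0,0,0],[0,0,0,0,0,0,0],[0,0,0,0,0,0,0]], grip_force=100)

```text
t: 10.55
tcp_pos: [0.3871, -0.3193, 0.2123]
tcp_rot: [[0.733, 0.28, 0.62], [0.217, -0.96, 0.178], [0.645, 0.004, -0.765]]
ft_force: [-2.1, 3.0, 2.8]
gripper_width: 0.0129
grip_force: 97.9
```

Run:
```python
from h import *
s=observe(); print(s["t"],s["joints"],s["tcp_pos"],np.array(s["tcp_rot"]),s["ft_force"],s["gripper_width"])
print(np.array(s["tcp_pos"])+.155*np.array(s["tcp_rot"])[:,2])
```

```text
10.55 [-54.6559  20.4061 122.8429  64.7743  42.2455 -33.2377] [ 0.3871 -0.3193  0.2123] [[ 0.7332  0.2804  0.6195]
 [ 0.2169 -0.9599  0.1778]
 [ 0.6445  0.004  -0.7646]] [-2.0867  2.9583  2.8329] 0.012935802921183527
[ 0.4831 -0.2918  0.0938]
```

Run:
```python
from h import *
s=observe(); p=np.array(s["tcp_pos"]);R=np.array(s["tcp_rot"])
hh=-tool(16,0)[:,0]; ax=hh*np.cos(np.radians(25))-np.array([0,0,np.sin(np.radians(25))])
O=np.array([.5415,-.274,.064]); y=np.cross([0,0,1],hh); RM=np.c_[ax,y,np.cross(ax,y)]
Mp=R.T@(O-p); MR=R.T@RM; np.savez("grip.npz",p=p,R=R,Mp=Mp,MR=MR); print(Mp,MR)
for yaw in(25,):
    # mould x down, heading yaw: mould z-> horizontal
    a=np.radians(yaw);h=np.array([np.cos(a),np.sin(a),0]);yy=np.array([-np.sin(a),np.cos(a),0]);RMt=np.c_[[0,0,-1.],yy,h]
    Rt=RMt@MR.T; pt=np.array([.5715,.2725,.026+.09])-Rt@Mp; print(pt,Rt)
    np.savez("tap.npz",p=pt,R=Rt)
    up=p+[0,0,.13]; c,Rc=rows(up,R,0)
    rows(pt,Rt,0,p0=c,R0=Rc,n=16)
```

```text
[ 0.0275 -0.0008  0.2171] [[ 0.4205  0.0064  0.9072]
 [ 0.0028 -1.      0.0057]
 [ 0.9073  0.0001 -0.4206]]
[0.6321 0.2996 0.3245] [[ 0.8195  0.4278 -0.3812]
 [ 0.3892 -0.9039 -0.1776]
 [-0.4205 -0.0028 -0.9073]]
3 tot [0. 0. 0.]
[[0.0, 0.0, 0.0, 28.0, 0.0, -33.0, 0], [0.0, 0.0, 0.0, 28.0, 0.0, -33.0, 0], [0.0, 0.0, 0.0, 28.0, 1.0, -33.0, 0]]
16 tot [  1.677  -64.8523  -9.4067]
[[0.1, -4.1, -0.6, 19.0, -33.0, 17.0, 0], [0.1, -4.0, -0.6, 20.0, -33.0, 16.0, 0], [0.1, -4.1, -0.6, 22.0, -32.0, 14.0, 0], [0.1, -4.0, -0.6, 23.0, -32.0, 13.0, 0], [0.1, -4.1, -0.5, 25.0, -32.0, 12.0, 0], [0.1, -4.0, -0.6, 25.0, -32.0, 9.0, 0], [0.1, -4.1, -0.6, 26.0, -31.0, 8.0, 0], [0.1, -4.0, -0.6, 27.0, -31.0, 6.0, 0], [0.1, -4.1, -0.6, 28.0, -31.0, 4.0, 0], [0.1, -4.0, -0.6, 28.0, -30.0, 2.0, 0], [0.2, -4.1, -0.6, 29.0, -30.0, 0.0, 0], [0.1, -4.0, -0.6, 29.0, -30.0, -2.0, 0], [0.1, -4.1, -0.6, 29.0, -30.0, -3.0, 0], [0.1, -4.0, -0.5, 29.0, -29.0, -6.0, 0], [0.1, -4.1, -0.6, 29.0, -29.0, -8.0, 0], [0.1, -4.1, -0.6, 28.0, -29.0, -10.0, 0]]
```

Emit:
move_arm(series=[[0,0,0,28,0,-33,0],[0,0,0,28,0,-33,0],[0,0,0,28,1,-33,0],[0.1,-4.1,-0.6,19,-33,17,0],[0.1,-4,-0.6,20,-33,16,0],[0.1,-4.1,-0.6,22,-32,14,0],[0.1,-4,-0.6,23,-32,13,0],[0.1,-4.1,-0.5,25,-32,12,0],[0.1,-4,-0.6,25,-32,9,0],[0.1,-4.1,-0.6,26,-31,8,0],[0.1,-4,-0.6,27,-31,6,0]])

```text
t: 11.65
tcp_pos: [0.5105, -0.009, 0.3324]
tcp_rot: [[0.926, 0.354, 0.131], [0.354, -0.935, 0.022], [0.13, 0.026, -0.991]]
ft_force: [1.0, 0.1, -2.3]
gripper_width: 0.0126
grip_force: 98.8
```

Run:
```python
from h import *
s=observe(); print(s["t"],s["joints"],s["ft_force"],s["gripper_width"])
d=np.load("tap.npz"); rows(d["p"],d["R"],0,n=9)
```

```text
11.65 [ -6.4972   8.0518 114.8198   2.7754  49.8158  61.0055] [ 1.019   0.1179 -2.2616] 0.012647368818285754
9 tot [  0.942  -32.2967  -4.8436]
[[0.1, -3.6, -0.5, 25.0, -27.0, 3.0, 0], [0.1, -3.6, -0.6, 25.0, -27.0, 2.0, 0], [0.1, -3.6, -0.5, 25.0, -27.0, 1.0, 0], [0.1, -3.6, -0.6, 25.0, -27.0, -1.0, 0], [0.1, -3.5, -0.5, 26.0, -26.0, -3.0, 0], [0.1, -3.6, -0.5, 26.0, -26.0, -4.0, 0], [0.1, -3.6, -0.6, 25.0, -26.0, -6.0, 0], [0.1, -3.6, -0.5, 26.0, -26.0, -8.0, 0], [0.1, -3.6, -0.6, 25.0, -25.0, -9.0, 0]]
```

Emit:
move_arm(series=[[0.1,-3.6,-0.5,25,-27,3,0],[0.1,-3.6,-0.6,25,-27,2,0],[0.1,-3.6,-0.5,25,-27,1,0],[0.1,-3.6,-0.6,25,-27,-1,0],[0.1,-3.5,-0.5,26,-26,-3,0],[0.1,-3.6,-0.5,26,-26,-4,0],[0.1,-3.6,-0.6,25,-26,-6,0],[0.1,-3.6,-0.5,26,-26,-8,0],[0.1,-3.6,-0.6,25,-25,-9,0],[0,0,0,0,0,0,0],[0,0,0,0,0,0,0]])

```text
t: 12.75
tcp_pos: [0.6323, 0.2988, 0.3238]
tcp_rot: [[0.819, 0.43, -0.379], [0.392, -0.903, -0.177], [-0.419, -0.003, -0.908]]
ft_force: [0.8, -0.2, -2.4]
gripper_width: 0.0123
grip_force: 98.8
```

Run:
```python
from h import *
p=wrist(); s=observe(); P=np.array(s["tcp_pos"]);R=np.array(s["tcp_rot"]); d=np.load("grip.npz")
print(s["t"],s["joints"],s["ft_force"],s["gripper_width"])
print("mould",P+R@d["Mp"],"ax",(R@d["MR"])[:,0])
print("down in tool",R.T@[0,0,-1])
c=read_camera("scene"); o=P+R@d["Mp"]; x=(R@d["MR"])[:,0]
f=c["frame"].copy()
for k in(-.1,0,.022):
    q=proj(c,o+k*x); cv2.circle(f,tuple(int(v) for v in q),1,(0,255,255),-1)
a=cv2.resize(f[60:220,240:400],None,fx=3,fy=3,interpolation=3)
b=p["frame"]; b=b[:, :]
cv2.imwrite("pics/m.png",np.hstack([a,cv2.resize(b,(320,240))] if 0 else [a, cv2.copyMakeBorder(cv2.resize(b,(312,234)),0,a.shape[0]-234,0,0,0)]))
```

```text
12.8 [21.9354 36.9979 76.5891 -1.2921 91.1516 86.7292] [ 0.6212 -0.2014 -2.2062] 0.012531559879393804
mould [0.5718 0.2709 0.1158] ax [ 0.0014  0.0011 -1.    ]
down in tool [0.419  0.0032 0.908 ]
```

View pics/m.png

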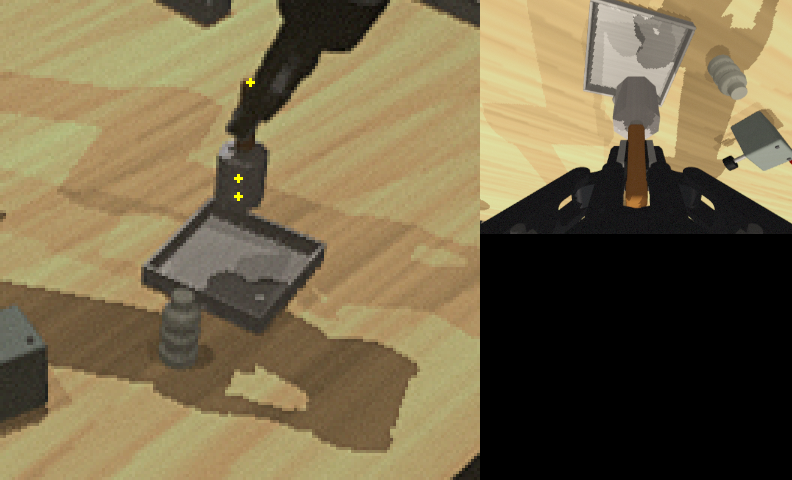

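The scene view shows the mould vertical, mouth down over the tray. I'll descend and find the contact height.

Emit:
move_arm(series=[[0,0,0,14.7,0,31.8,0],[0,0,0,14.7,0,31.8,0],[0,0,0,3.4,0,7.2,0],[0,0,0,2.5,0,5.4,0],[0,0,0,0,0,0,0]], grip_force=120)

```text
t: 13.35
tcp_pos: [0.6322, 0.2982, 0.242]
tcp_rot: [[0.82, 0.429, -0.38], [0.391, -0.903, -0.177], [-0.419, -0.004, -0.908]]
ft_force: [-0.4, -0.4, -2.3]
gripper_width: 0.0121
grip_force: 116.9
```

Emit:
move_arm(series=[[0,0,0,1.3,0,2.7,0],[0,0,0,1.3,0,2.7,0],[0,0,0,0,0,0,0]])

```text
t: 13.65
tcp_pos: [0.6322, 0.299, 0.236]
tcp_rot: [[0.82, 0.43, -0.379], [0.392, -0.903, -0.177], [-0.418, -0.004, -0.908]]
ft_force: [-0.6, 0.3, -3.6]
gripper_width: 0.0124
grip_force: 116.9
```

Emit:
move_arm(series=[[0,0,0,1.3,0,2.7,0],[0,0,0,0,0,0,0]])

```text
t: 13.85
tcp_pos: [0.6326, 0.2993, 0.2352]
tcp_rot: [[0.819, 0.43, -0.379], [0.392, -0.903, -0.177], [-0.419, -0.004, -0.908]]
ft_force: [-1.3, -0.2, 5.0]
gripper_width: 0.0122
grip_force: 117.8
```

Emit:
move_arm(series=[[0,0,0,1.3,0,2.7,0],[0,0,0,0,0,0,0]])

```text
t: 14.05
tcp_pos: [0.6329, 0.2996, 0.2351]
tcp_rot: [[0.819, 0.43, -0.38], [0.391, -0.903, -0.177], [-0.42, -0.003, -0.908]]
ft_force: [-2.0, -0.9, 14.4]
gripper_width: 0.0121
grip_force: 119.1
```

Emit:
move_arm(series=[[0,0,0,-10.1,0,-21.8,0],[0,0,0,0,0,0,0],[0,0,0,10.1,0,21.8,0],[0,0,0,0,0,0,0],[0,0,0,-10.1,0,-21.8,0],[0,0,0,0,0,0,0],[0,0,0,0,0,0,0]])

```text
t: 14.75
tcp_pos: [0.6323, 0.299, 0.2532]
tcp_rot: [[0.82, 0.43, -0.378], [0.392, -0.903, -0.176], [-0.417, -0.004, -0.909]]
ft_force: [1.5, 1.0, -1.1]
gripper_width: 0.0125
grip_force: 117.6
```

Emit:
move_arm(series=[[0,0,0,10.1,0,21.8,0],[0,0,0,0,0,0,0],[0,0,0,-10.1,0,-21.8,0],[0,0,0,0,0,0,0],[0,0,0,0,0,0,0]])

```text
t: 15.25
tcp_pos: [0.632, 0.2988, 0.2523]
tcp_rot: [[0.819, 0.43, -0.38], [0.391, -0.903, -0.177], [-0.419, -0.004, -0.908]]
ft_force: [0.6, 1.0, -1.8]
gripper_width: 0.0122
grip_force: 118.5
```

Run:
```python
from h import *
for i in range(4):
    s=observe(); print(s["t"],s["tcp_pos"],s["ft_force"][2]); read_camera("wrist")
```

```text
15.25 [0.632  0.2988 0.2523] -1.7969395468427007
15.3 [0.6319 0.2987 0.2518] -1.3215722285865534
15.35 [0.6319 0.2987 0.2517] -0.6072493899237582
15.4 [0.6319 0.2987 0.2517] -1.5766790102869692
```

Emit:
move_arm(series=[[0,0,0,10.1,0,21.8,0],[0,0,0,0,0,0,0],[0,0,0,-10.1,0,-21.8,0],[0,0,0,0,0,0,0],[0,0,0,10.1,0,21.8,0],[0,0,0,0,0,0,0],[0,0,0,-10.1,0,-21.8,0],[0,0,0,0,0,0,0],[0,0,0,0,0,0,0]])

```text
t: 16.35
tcp_pos: [0.6316, 0.2986, 0.2519]
tcp_rot: [[0.819, 0.43, -0.381], [0.391, -0.903, -0.177], [-0.42, -0.004, -0.908]]
ft_force: [0.3, -0.9, -1.9]
gripper_width: 0.0123
grip_force: 117.7
```

Run:
```python
from h import *
f=[]
for i in range(6):
    s=observe(); f.append(s["ft_force"][2]); read_camera("wrist")
print(s["t"],s["tcp_pos"],np.mean(f),f)
```

```text
16.6 [0.6311 0.2984 0.2504] -1.897834457974069 [np.float64(-1.936275487570735), np.float64(-2.1833205414013257), np.float64(-2.4149434265303507), np.float64(-2.2122657704960753), np.float64(-1.399618312973618), np.float64(-1.2405832088723088)]
```

Emit:
move_arm(series=[[0,0,0,-4.2,0,-9.1,0],[0,0,0,-8.4,0,-18.2,0],[0,0,0,-12.6,0,-27.2,0],[0,0,0,-12.6,0,-27.2,0],[0,0,0,0,0,0,0],[0,0,0,0,0,0,0]])

```text
t: 17.25
tcp_pos: [0.6327, 0.2987, 0.3461]
tcp_rot: [[0.821, 0.43, -0.376], [0.392, -0.903, -0.175], [-0.415, -0.003, -0.91]]
ft_force: [-0.1, 0.6, -1.2]
gripper_width: 0.0128
grip_force: 117.5
```

Run:
```python
from h import *
s=observe();print(s["t"],s["tcp_pos"],s["ft_force"])
c=read_camera("scene"); print([ (r["pixel"],r["conf"],atz(c,r["pixel"],.016)) for r in recognise(c,"slug")])
w=wrist(); print([ (r["pixel"],r["conf"],atz(w,r["pixel"],.016)) for r in recognise(w,"slug")])
a=cv2.resize(c["frame"][60:220,240:400],None,fx=3,fy=3,interpolation=3)
cv2.imwrite("pics/m2.png",np.hstack([a,cv2.copyMakeBorder(cv2.resize(w["frame"],(312,234)),0,a.shape[0]-234,0,0,0)]))
```

```text
17.25 [0.6327 0.2987 0.3461] [-0.1117  0.5646 -1.2047]
[([145.9, 317.0], 0.41, array([0.5696, 0.2754, 0.016 ]))]
[([90.7, 260.7], 0.92, array([0.5748, 0.2687, 0.016 ])), ([65.5, 250.1], 0.63, array([0.5912, 0.2868, 0.016 ]))]
```

View pics/m2.png

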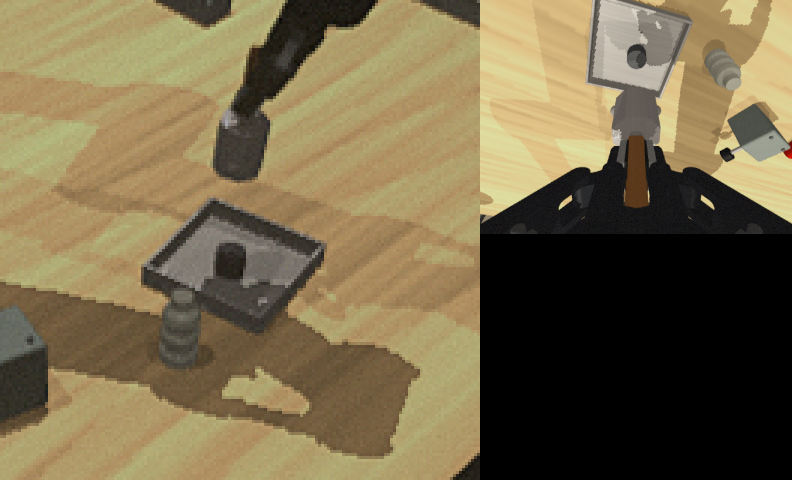

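The slug stands in the tray, but the mould seems to have shifted in the grip. I'll measure that before placing it.

Run:
```python
from h import *
from scipy.optimize import least_squares
g=np.load("grip.npz"); s=observe(); P=np.array(s["tcp_pos"]);R=np.array(s["tcp_rot"])
cs=[wrist(),read_camera("scene")]; cv2.imwrite("pics/wfull.png",cs[0]["frame"])
obs=[]
for i,c in enumerate(cs):
    for n,d in(("mould",0),("mould_mouth",.022),("mould_handle",-.068)):
        for r in pinpoint(c,n)[:1]:
            if r["conf"]>.4: obs.append((c,d,np.array(r["pixel"])[::-1])); print(i,n,r["pixel"],r["conf"],proj(c,P+R@(g["Mp"]+g["MR"][:,0]*d))[::-1])
gp=np.array([0,0,.155])
def pt(q,d):
    Q=Ro.from_rotvec([0,q[1],0]).as_matrix()
    X=g["Mp"]+g["MR"][:,0]*d
    return P+R@(gp+Q@(X-gp+q[0]*g["MR"][:,0]))
res=least_squares(lambda q:np.concatenate([proj(c,pt(q,d))-px for c,d,px in obs]),[0,0],loss="soft_l1",x_scale=[.01,.1])
print("slide m",res.x[0],"pitch deg",np.degrees(res.x[1]),res.cost)
```

```text
0 mould [190.6, 255.4] 0.92 [174.5696 255.5597]
0 mould_mouth [168.9, 253.6] 0.89 [154.1465 255.7484]
0 mould_handle [288.0, 254.1] 0.89 [267.7534 254.6986]
1 mould [108.1, 317.9] 0.65 [113.5705 320.0685]
1 mould_mouth [118.6, 314.9] 0.82 [120.1751 319.2997]
1 mould_handle [88.9, 325.5] 0.73 [ 91.8933 322.5918]
slide m -0.010512600628228135 pitch deg -3.602037732597285 8.479704980714745
```

```bash
cat > place.py <<'E'
from h import *
def target(slide,pitch,lift,back=0):
    g=np.load("grip.npz"); RM=g["R"]@g["MR"]; O=g["p"]+g["R"]@g["Mp"]
    gp=np.array([0,0,.155]); Q=Ro.from_rotvec([0,pitch,0],degrees=True).as_matrix()
    Mp=gp+Q@(g["Mp"]-gp+slide*g["MR"][:,0]); MR=Q@g["MR"]
    R=RM@MR.T; return O-back*RM[:,0]+[0,0,lift]-R@Mp, R
E
python3 - <<'E'
from place import *
p,R=target(-.0105,-3.6,.10); print(p,R); rows(p,R,0,n=16)
E
```

```text
[ 0.3893 -0.3188  0.3013] [[ 0.6928  0.2804  0.6643]
 [ 0.2053 -0.9599  0.1911]
 [ 0.6913  0.004  -0.7226]]
16 tot [-2.0634 68.3906  9.513 ]
[[-0.1, 4.3, 0.6, -26.0, 28.0, 15.0, 0], [-0.2, 4.2, 0.6, -28.0, 29.0, 13.0, 0], [-0.1, 4.3, 0.6, -27.0, 29.0, 11.0, 0], [-0.1, 4.3, 0.6, -29.0, 29.0, 9.0, 0], [-0.1, 4.3, 0.6, -28.0, 29.0, 7.0, 0], [-0.2, 4.2, 0.6, -29.0, 30.0, 5.0, 0], [-0.1, 4.3, 0.6, -28.0, 30.0, 3.0, 0], [-0.1, 4.3, 0.6, -29.0, 30.0, 1.0, 0], [-0.1, 4.3, 0.6, -28.0, 31.0, -2.0, 0], [-0.2, 4.2, 0.5, -28.0, 31.0, -3.0, 0], [-0.1, 4.3, 0.6, -27.0, 31.0, -5.0, 0], [-0.1, 4.3, 0.6, -26.0, 31.0, -7.0, 0], [-0.2, 4.3, 0.6, -25.0, 32.0, -9.0, 0], [-0.1, 4.2, 0.6, -24.0, 32.0, -11.0, 0], [-0.1, 4.3, 0.6, -23.0, 32.0, -13.0, 0], [-0.2, 4.3, 0.6, -22.0, 32.0, -14.0, 0]]
```

Emit:
move_arm(series=[[-0.1,4.3,0.6,-26,28,15,0],[-0.2,4.2,0.6,-28,29,13,0],[-0.1,4.3,0.6,-27,29,11,0],[-0.1,4.3,0.6,-29,29,9,0],[-0.1,4.3,0.6,-28,29,7,0],[-0.2,4.2,0.6,-29,30,5,0],[-0.1,4.3,0.6,-28,30,3,0],[-0.1,4.3,0.6,-29,30,1,0]])

```text
t: 18.65
tcp_pos: [0.5097, -0.0113, 0.3224]
tcp_rot: [[0.919, 0.357, 0.166], [0.356, -0.934, 0.037], [0.168, 0.025, -0.986]]
ft_force: [0.7, -0.2, -0.9]
gripper_width: 0.0126
grip_force: 117.5
```

Emit:
move_arm(series=[[-0.1,4.3,0.6,-28,31,-2,0],[-0.2,4.2,0.5,-28,31,-3,0],[-0.1,4.3,0.6,-27,31,-5,0],[-0.1,4.3,0.6,-26,31,-7,0],[-0.2,4.3,0.6,-25,32,-9,0],[-0.1,4.2,0.6,-24,32,-11,0],[-0.1,4.3,0.6,-23,32,-13,0],[-0.2,4.3,0.6,-22,32,-14,0],[0,0,0,0,0,0,0],[0,0,0,0,0,0,0],[0,0,0,0,0,0,0]])

```text
t: 19.75
tcp_pos: [0.3892, -0.3175, 0.3015]
tcp_rot: [[0.693, 0.282, 0.664], [0.206, -0.959, 0.192], [0.691, 0.004, -0.723]]
ft_force: [1.1, 0.0, -3.1]
gripper_width: 0.0127
grip_force: 117.6
```

Run:
```python
from place import *
from scipy.optimize import least_squares
g=np.load("grip.npz"); s=observe(); P=np.array(s["tcp_pos"]);R=np.array(s["tcp_rot"])
print(s["t"],s["joints"],P)
cs=[wrist(),read_camera("scene"),read_camera("top")]; cv2.imwrite("pics/wfull2.png",cs[0]["frame"]);cv2.imwrite("pics/sfull2.png",cs[1]["frame"])
obs=[]
for i,c in enumerate(cs):
    for n,d in(("mould",0),("mould_mouth",.022),("mould_handle",-.068)):
        for r in pinpoint(c,n)[:1]:
            if r["conf"]>.5: obs.append((c,d,np.array(r["pixel"])[::-1])); print(i,n,r["pixel"],round(r["conf"],2))
gp=np.array([0,0,.155])
def pt(q,d):
    Q=Ro.from_rotvec([0,q[1],0]).as_matrix()
    X=g["Mp"]+g["MR"][:,0]*d
    return P+R@(gp+Q@(X-gp+q[0]*g["MR"][:,0]))
res=least_squares(lambda q:np.concatenate([proj(c,pt(q,d))-px for c,d,px in obs]),[0,0],loss="soft_l1",x_scale=[.01,.1])
print("slide m",res.x[0],"pitch deg",np.degrees(res.x[1]),res.cost)
print([proj(c,pt(res.x,d))[::-1] for c,d,px in obs])
```

```text
19.75 [-55.121   10.4801 122.027   59.6911  49.3071 -23.2936] [ 0.3892 -0.3175  0.3015]
0 mould [189.9, 253.5] 0.89
0 mould_mouth [167.2, 255.5] 0.72
0 mould_handle [289.5, 255.6] 0.75
1 mould [203.0, 134.2] 0.97
1 mould_mouth [214.6, 139.4] 0.78
1 mould_handle [185.4, 110.7] 0.79
2 mould [224.2, 360.8] 0.91
2 mould_mouth [216.9, 357.0] 0.76
2 mould_handle [248.4, 369.3] 0.7
slide m -0.01125888222763156 pitch deg -2.4191642771300943 16.074610111882926
[array([189.2797, 255.8547]), array([168.0068, 256.0239]), array([289.8461, 255.0546]), array([204.2938, 135.4808]), array([210.8648, 143.7973]), array([184.0744, 109.8905]), array([223.6424, 357.7723]), array([215.714 , 354.2855]), array([249.2872, 369.0507])]
```

Run:
```python
from place import *
p,R=target(-.011,-3,.02,.003); c,Rc=rows(p,R,0,n=4)
p,R=target(-.011,-3,.003,.003); print(p);rows(p,R,0,n=3,p0=c,R0=Rc)
```

```text
4 tot [ 0.0322 -0.6376  0.0224]
[[0.0, -0.2, 0.0, -14.0, 0.0, 14.0, 0], [0.0, -0.1, 0.0, -13.0, 0.0, 14.0, 0], [0.0, -0.2, 0.0, -14.0, 0.0, 14.0, 0], [0.0, -0.1, 0.0, -14.0, 0.0, 14.0, 0]]
[ 0.3882 -0.319   0.2065]
3 tot [ 0.0324 -0.0376  0.0222]
[[0.0, 0.0, 0.0, -4.0, 0.0, 4.0, 0], [0.0, 0.0, 0.0, -4.0, 0.0, 4.0, 0], [0.0, 0.0, 0.0, -3.0, 0.0, 4.0, 0]]
```

Emit:
move_arm(series=[[0,-0.2,0,-14,0.5,14,0],[0,-0.1,0,-13,0.5,14,0],[0,-0.2,0,-14,0,14,0],[0,-0.1,0,-14,0,14,0],[0,0,0,-4,0,4,0],[0,0,0,-4,0,4,0],[0,0,0,-3,0,4,0],[0,0,0,0,0,0,0],[0,0,0,0,0,0,0]])

```text
t: 21.25
tcp_pos: [0.3886, -0.3201, 0.2074]
tcp_rot: [[0.699, 0.281, 0.658], [0.208, -0.96, 0.188], [0.684, 0.005, -0.729]]
ft_force: [1.0, 1.0, -0.5]
gripper_width: 0.0123
grip_force: 117.8
```

Emit:
move_arm(series=[[0,0,0,-1.4,0,1.4,0],[0,0,0,0,0,0,0]])

```text
t: 21.45
tcp_pos: [0.3889, -0.32, 0.2059]
tcp_rot: [[0.697, 0.281, 0.66], [0.207, -0.96, 0.19], [0.686, 0.004, -0.727]]
ft_force: [-0.5, 3.5, 3.8]
gripper_width: 0.0125
grip_force: 117.9
```

Emit:
move_arm(series=[[0,0,0,0,0,0,0.3],[0,0,0,0,0,0,0.5],[0,0,0,0,0,0,0.7],[0,0,0,0,0,0,0.8],[0,0,0,0,0,0,0.8]])

```text
t: 21.95
tcp_pos: [0.3883, -0.3202, 0.2049]
tcp_rot: [[0.699, 0.28, 0.658], [0.207, -0.96, 0.188], [0.684, 0.005, -0.73]]
ft_force: [0.5, 0.6, 0.5]
gripper_width: 0.0685
grip_force: 0.0
```

Emit:
move_arm(series=[[0,0,0,0,0,-30,0.8],[0,0,0,0,0,-40,0.8],[0,0,0,0,0,-40,0.8],[0,0,0,0,0,0,0.8],[0,0,0,0,0,0,0.8]])

```text
t: 22.45
tcp_pos: [0.3158, -0.3413, 0.2858]
tcp_rot: [[0.699, 0.279, 0.659], [0.208, -0.96, 0.186], [0.684, 0.007, -0.729]]
ft_force: [-0.8, 0.7, 0.0]
gripper_width: 0.0686
grip_force: 0.0
```

Run:
```python
from place import *
g=np.load("grip.npz"); RM=g["R"]@g["MR"]; O=g["p"]+g["R"]@g["Mp"]
s=observe(); print(s["t"],s["tcp_pos"],s["gripper_width"])
cs=[wrist(),read_camera("scene"),read_camera("top")]
f=cs[0]["frame"].copy()
for n,d in(("mould",0),("mould_mouth",.022),("mould_handle",-.068)):
    o=[(c,np.array(pinpoint(c,n)[0]["pixel"])) for c in cs]
    print(n,[ (q,proj(c,O+RM[:,0]*d)[::-1]) for c,q in o],"tri",tri([ray(c,q) for c,q in o]),"exp",O+RM[:,0]*d)
for d in(-.1,0,.022):
    q=proj(cs[0],O+RM[:,0]*d); cv2.circle(f,tuple(int(v) for v in q),2,(0,255,255),-1)
cv2.imwrite("pics/placed.png",np.hstack([f[60:330,130:400],cv2.resize(cs[1]["frame"][190:280,100:190],(270,270),interpolation=3)]))
```

```text
22.45 [ 0.3158 -0.3413  0.2858] 0.0685617360057086
mould [(array([156.6, 253.4]), array([154.9586, 253.6538])), (array([233.1, 146. ]), array([234.7586, 145.5387])), (array([223.3, 352. ]), array([223.2448, 347.1359]))] tri [ 0.5403 -0.2774  0.07  ] exp [ 0.5415 -0.274   0.064 ]
mould_mouth [(array([142.3, 253. ]), array([143.301 , 253.8239])), (array([243., 149.]), array([240.9247, 153.1684])), (array([218.9, 346.1]), array([216.17  , 344.0905]))] tri [ 0.5569 -0.2733  0.0563] exp [ 0.5607 -0.2685  0.0547]
mould_handle [(array([158.5, 251.1]), array([201.4832, 252.9752])), (array([215.3, 122.4]), array([215.7491, 122.0168])), (array([245.3, 358.2]), array([246.0614, 356.9575]))] tri [ 0.496  -0.2884  0.1173] exp [ 0.4823 -0.291   0.0927]
```

View pics/placed.png

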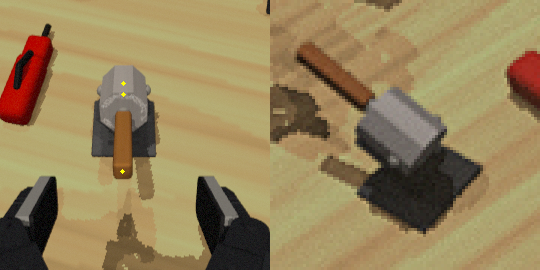

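The mould lies as it did at the start, with its pixels matching the first pictures. Next I'll push the knob home.

Run:
```python
from h import *
s=observe(); print(s["t"],s["joints"])
R=down(-16)@np.diag([-1,-1,1]); p0=np.array(s["tcp_pos"])+[0,0,.03]
rows([.473,.0218,.32],R,1)
```

```text
23.05 [-64.7582   9.8194 125.3742  57.1368  53.5086 -30.4454]
9 tot [-11.9301 -42.0647  30.8191]
[[-1.3, -4.7, 3.4, 23.0, -34.0, 16.0, 1], [-1.3, -4.6, 3.5, 23.0, -35.0, 14.0, 1], [-1.4, -4.7, 3.4, 21.0, -37.0, 11.0, 1], [-1.3, -4.7, 3.4, 19.0, -39.0, 8.0, 1], [-1.3, -4.7, 3.4, 18.0, -40.0, 6.0, 1], [-1.4, -4.6, 3.5, 16.0, -40.0, 4.0, 1], [-1.3, -4.7, 3.4, 14.0, -42.0, 1.0, 1], [-1.3, -4.7, 3.4, 11.0, -43.0, 0.0, 1], [-1.3, -4.7, 3.4, 9.0, -43.0, -3.0, 1]]
```

Emit:
move_arm(series=[[0,0,0,27,0,-29,1],[-1.3,-4.7,3.4,23,-34,16,1],[-1.3,-4.6,3.5,23,-35,14,1],[-1.4,-4.7,3.4,21,-37,11,1],[-1.3,-4.7,3.4,19,-39,8,1],[-1.3,-4.7,3.4,18,-40,6,1],[-1.4,-4.6,3.5,16,-40,4,1],[-1.3,-4.7,3.4,14,-42,1,1],[-1.3,-4.7,3.4,11,-43,0,1],[-1.3,-4.7,3.4,9,-43,-3,1],[0,0,0,0,0,0,1],[0,0,0,0,0,0,1]])

```text
t: 24.25
tcp_pos: [0.4335, -0.0346, 0.3616]
tcp_rot: [[0.978, -0.172, 0.117], [-0.176, -0.984, 0.026], [0.111, -0.046, -0.993]]
ft_force: [-0.3, 0.2, -0.1]
gripper_width: 0.0855
grip_force: 0.0
```

Run:
```python
from h import *
s=observe(); print(s["t"],s["joints"])
R=down(-16)@np.diag([-1,-1,1])
w=wrist(); print([(r["pixel"],r["conf"],atz(w,r["pixel"],.05)) for r in pinpoint(w,"knob_grip")[:2]])
c,Rc=rows([.473,.0218,.30],R,1); rows([.473,.0218,.2055],R,.7,p0=c,R0=Rc)
```

```text
24.25 [-11.2205  -2.8542 122.3684   3.4133  54.215   87.0004]
[([179.9, 211.8], 0.77, array([0.4752, 0.017 , 0.05  ]))]
3 tot [-2.9542 -6.1672  5.6669]
[[-1.0, -2.1, 1.9, 7.0, -20.0, 22.0, 1], [-1.0, -2.0, 1.9, 8.0, -22.0, 22.0, 1], [-1.0, -2.1, 1.9, 7.0, -21.0, 21.0, 1]]
3 tot [ 0.0456  0.0314 -0.0348]
[[0.0, 0.0, 0.0, 0.0, 0.0, 31.0, 0.7], [0.0, 0.0, 0.0, 0.0, 0.0, 32.0, 0.7], [0.0, 0.0, 0.0, 0.0, 0.0, 31.0, 0.7]]
```

Emit:
move_arm(series=[[-1,-2.1,1.9,7,-20,22,1],[-1,-2,1.9,8,-22,22,1],[-1,-2.1,1.9,7,-21,21,1],[0,0,0,0,0,0,1],[0,0,0,0,0,0,1]], grip_force=50)

```text
t: 24.85
tcp_pos: [0.4725, 0.0208, 0.2996]
tcp_rot: [[0.961, -0.277, -0.002], [-0.277, -0.961, -0.001], [-0.002, 0.001, -1.0]]
ft_force: [-0.1, 0.1, -0.7]
gripper_width: 0.0857
grip_force: 0.0
```

Run:
```python
from h import *
s=observe(); print(s["t"],s["tcp_pos"])
w=wrist(); print([(r["pixel"],r["conf"],atz(w,r["pixel"],.05)) for r in pinpoint(w,"knob_grip")[:2]])
R=down(-16)@np.diag([-1,-1,1]); rows([.473,.0218,.2055],R,.7)
```

```text
24.85 [0.4725 0.0208 0.2996]
[([196.1, 257.4], 0.65, array([0.4742, 0.02  , 0.05  ]))]
3 tot [ 0.0295 -0.0627 -0.1259]
[[0.0, 0.0, 0.0, 0.0, 0.0, 32.0, 0.7], [0.0, 0.0, -0.1, 0.0, -1.0, 32.0, 0.7], [0.0, -0.1, 0.0, 0.0, 0.0, 31.0, 0.7]]
```

Tool +x now points along the box's +x, which is the push direction.

Emit:
move_arm(series=[[0,0,0,0,0,32,0.7],[0,0,0,0,0,32,0.7],[0,0,0,1,0,30,0.6],[0,0,0,0,0,0,0],[0,0,0,0,0,0,0],[0,0,0,0,0,0,0],[0,0,0,0,0,0,0],[0,0,0,0,0,0,0]])

```text
t: 25.75
tcp_pos: [0.4733, 0.0208, 0.2071]
tcp_rot: [[0.961, -0.275, -0.001], [-0.275, -0.961, -0.003], [-0.0, 0.003, -1.0]]
ft_force: [-1.2, -5.7, -8.2]
gripper_width: 0.0242
grip_force: 49.5
```

Emit:
move_arm(series=[[0,0,0,5,0,0,0],[0,0,0,5,0,0,0],[0,0,0,5,0,0,0],[0,0,0,3,0,0,0],[0,0,0,1,0,0,0],[0,0,0,0,0,0,0],[0,0,0,0,0,0,0]])

```text
t: 26.45
tcp_pos: [0.4884, 0.0166, 0.2068]
tcp_rot: [[0.961, -0.276, -0.012], [-0.276, -0.961, -0.0], [-0.012, 0.004, -1.0]]
ft_force: [-10.6, -0.3, 3.7]
gripper_width: 0.0243
grip_force: 50.7
```

Emit:
move_arm(series=[[0,0,0,-1,0,0,0.7],[0,0,0,0,0,0,0.7],[0,0,0,0,0,0,0.7],[0,0,0,0,0,-40,1],[0,0,0,0,0,-45,1],[0,0,0,0,0,-45,1],[0,0,0,0,0,0,1],[0,0,0,0,0,0,1]])

```text
t: 27.25
tcp_pos: [0.4925, 0.017, 0.339]
tcp_rot: [[0.961, -0.276, 0.006], [-0.276, -0.961, -0.001], [0.006, -0.001, -1.0]]
ft_force: [-0.2, 0.4, -0.2]
gripper_width: 0.085
grip_force: 0.0
```

Run:
```python
from h import *
s=observe(); print(s["t"],s["tcp_pos"])
w=wrist(); print([(r["pixel"],r["conf"],atz(w,r["pixel"],.05)) for r in pinpoint(w,"knob_grip")[:2]])
c=read_camera("scene"); t=read_camera("top")
for n in("mould","mould_mouth","mould_handle","slug","throttle","ashtray"): print(n,[pinpoint(x,n)[:1] for x in(c,t)])
cv2.imwrite("pics/end.png",np.hstack([cv2.resize(w["frame"],(400,300)),cv2.resize(c["frame"][110:310,90:360],(400,300))]))
```

```text
27.25 [0.4925 0.017  0.339 ]
[]
mould [[{'pixel': [229.6, 145.5], 'conf': 0.62}], [{'pixel': [225.8, 347.2], 'conf': 0.87}]]
mould_mouth [[{'pixel': [242.0, 150.3], 'conf': 0.64}], [{'pixel': [217.6, 346.7], 'conf': 0.58}]]
mould_handle [[{'pixel': [216.8, 119.4], 'conf': 0.59}], [{'pixel': [247.8, 358.8], 'conf': 0.56}]]
slug [[{'pixel': [145.6, 315.8], 'conf': 0.63}], [{'pixel': [213.7, 149.9], 'conf': 0.68}]]
throttle [[{'pixel': [227.8, 201.4], 'conf': 0.91}], [{'pixel': [217.3, 298.8], 'conf': 0.73}]]
ashtray [[{'pixel': [281.8, 255.0], 'conf': 0.6}], [{'pixel': [146.5, 294.2], 'conf': 0.88}]]
```

View pics/end.png

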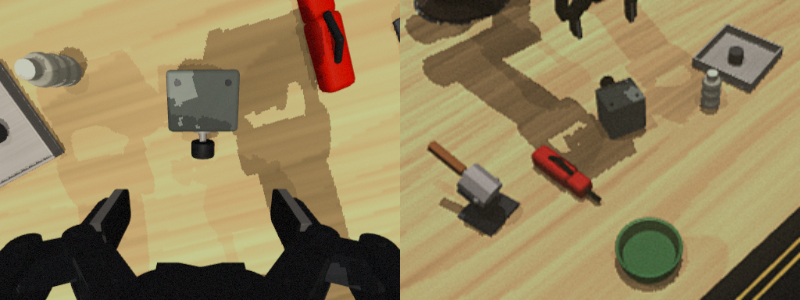

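Run:
```python
from h import *
w=wrist(); g=w["frame"].max(axis=2)
sub=g[165:215,235:285]; m=sub<40; r,c=np.nonzero(m); print(r.min()+165,r.max()+165,np.median(r)+165,np.median(c)+235,m.sum())
print("home",proj(w,[.4895,.0182,.05])[::-1],"out",proj(w,[.476,.0215,.05])[::-1], atz(w,[np.median(r)+165,np.median(c)+235],.055))
```

```text
176 200 188.0 260.0 521
home [187.7837 256.4534] out [202.8986 257.0769] [0.4899 0.0149 0.055 ]
```

The knob's dark head is at row 188. That matches the home prediction of 187.8, against 202.9 if it were still out, so I'll hand in.

```bash
python3 -c "
from station import *
print(finish_job())"
```

```text
the job is handed in; nothing more can be done
None
```

The job is handed in at about 27 s of the 61 s allowed; the hand-in returned no verdict, but the last pictures show the knob home, the slug standing in the tray, the empty mould back in its cradle, and the throttle and ashtray unmoved.

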